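# Lock the slide carriage and hold a coating probe square on the marked spot

### The job

Lock the slide's carriage where it stands by turning its red clamp knob clockwise as far as it goes, then take the white coating-thickness probe out of its stand and set its spring tip on the yellow spot of the orange sloping bracket. Hold the probe square to the sloping face, pressing gently so that the tip is pushed about half-way in, and finish like that: the program ends with the gripper still holding the probe steady on the spot. Do not shift the carriage, push hard, or disturb the other parts on the bench.

Things in the scene. Friction and masses are not known exactly. Their poses are not given: they have to be found in the camera images.
- clamp_knob (a joint): turn of the clamp knob in rad: 0 = free, grows clockwise seen from above, hard stop at 1.4 (locked). It starts between 0 and 0.2; about 0.15 N m of friction, so it stays where left. From 0.6 on it presses a brake shoe on the rail; only past about 1.15 is the carriage properly locked.
- clamp_knob_grip (a point): the red clamp knob on the carriage (vertical axis): a bar grip 42 mm long, 14 mm thick and 32 mm high on a round disc. This point lies on the knob's axis, 31 mm above the underside of the disc, 7 mm below the top of the bar and 23 mm above the disc's top. Its x axis runs along the bar (so fingers close along its y), z up; it turns with the knob. The bracket's low edge is 60 mm away: open the fingers only a little when letting go.
- carriage_mid (a point): centre of the top of the carriage, an aluminium plate 160 x 110 x 14 mm that slides along its own x (+x away from the robot, +-70 mm between stops), 50 mm above the table. While the knob is free it slides at about 1 N; locked, it withstands more than 10 N. Knob axis at x -48, y +30 mm from it, yellow spot at x +45, y 0, z +32 mm.
- slide_unit: fixed linear slide, 360 x 120 mm, two rails along its x, end blocks 60 mm high, black motor beyond its +x end (to x +295 mm, top 69 mm). Origin: centre of the underside, on the table.
- spot (a point): centre of the yellow spot, 18 mm in diameter, on the sloping face. z is the outward normal of the face, 20 degrees from vertical, leaning back towards the carriage's -x (the knob end); y is horizontal across the face.
- carriage: the sliding carriage with the orange bracket on it (rigid painted sheet, face 70 mm along the slope x 90 mm, 6 mm thick, higher at its +x edge). Origin: 14 mm below carriage_mid, same axes.
- probe_grip (a point): the grip point of the loose probe, on its axis. The probe stands upright in the stand, z up along its axis: a square white handle 22 x 22 mm, 90 mm long, from 58 mm below this point to 32 mm above it (and a 4 mm blue cap on top), x and y along the normals of its sides; below the handle a dark nose to 83 mm below this point and the spring tip to 103 mm below it. The stand covers the lowest 20 mm of the handle. Mass about 0.15 kg.
- probe: the same probe; origin on its axis at the lower end of the handle, 58 mm below the grip point, z up the axis away from the tip.
- tip (a point): the outermost point of the probe's round-ended steel tip (6 mm in diameter), 103 mm below the grip point when fully out; moves with the tip.
- probe_tip (a joint): how far the spring tip is pushed into the probe, in m: 0 = fully out, 0.014 = fully in. Spring: about 1.2 N to start, 0.4 N more per mm (4 N half-way).
- stand: fixed probe stand, grey block 75 x 75 x 50 mm with an orange 60 x 60 x 20 mm collar on top (70 mm high in all) and a square pocket with 0.5 mm of room a side around the probe's handle. Origin: centre of the underside. The probe lifts straight up; clear of the stand once raised 70 mm.
- parts_bin: bystander, fixed open blue bin 100 x 75 x 45 mm; may change places with the stand. Origin: centre of the underside.
- flange: bystander, steel flange, 90 mm in diameter, 30 mm high. Origin: centre of the underside.
- bearing: bystander, steel bearing ring, 52 mm in diameter, 16 mm high. Origin: centre of the underside.
- coupling: bystander, aluminium shaft coupling with a red middle, 32 mm in diameter, 50 mm high. Origin: centre of the underside.
- wrench: bystander, steel wrench 180 mm long, lying along its x.
- screwdriver: bystander, screwdriver with a green handle, 200 mm long, lying along its x.
- ram_body: bystander, upright steel cylinder, 48 mm in diameter, 75 mm high. Origin: centre of the underside.

How it is judged:
By the outcome, as a careful person would: the job done as asked, in the order asked, and still so for the second after the job is handed in, while the arm keeps its last pose, push and grip.
It also fails if it takes over 51 s, if anything falls off the work surface, if the arm or the gripper's body presses on something with over 40 N, if the wrist force passes 120 N, or if a joint passes its speed limit or range.

### The arm

A 6-joint arm with a two-finger parallel gripper is mounted at the origin on the work surface. World frame = base frame: x ahead of the robot, y to its left, z up, the work surface at z = 0. Lengths are in m, angles in rad, forces in N, time in s.
With the tool pointing down it reaches from about 0.25 to 0.775 m from the base axis. Payload 4 kg.
Tool frame: the origin (TCP) lies on the centre line of the jaws, within the pads' length; the fingertips stand 17 mm ahead of it and the grasp point (between the pads) lies 2 mm behind it; z points along the fingers, y is the direction in which the jaws open and shut (so a half turn about z gives the same grasp; the last joint's range is limited). The gripper opens to 94 mm and grips with 3 to 60 N. Pads are 16 mm wide; open, the fingers measure 119 mm over their backs; the gripper's body (75 mm by 177 mm) begins 78 mm behind the grasp point.
Start: joints at [1.152, 0.087, 1.371, -0, 1.684, -0.103], TCP at [0.171, 0.523, 0.223] pointing down, gripper open.
Joint ranges: [-3.1, 3.1], [-0.76, 2.03], [0.27, 2.55], [-1.08, 4.22], [0.17, 2.65], [-2.57, 2.57]. Speed limits (rad/s): [2.79, 2.79, 3.14, 3.14, 3.14, 3.14].

### API

Orientations are given as a unit quaternion [x, y, z, w].
In Python, from station import get_state, camera, close_job gives the robot as it stands. The module is installed in compiled form; this text tells all that it offers.
- The arm moves only by the shell command python3 -m handwheel 'ROWS'. ROWS is text: rows parted by semicolons, each of 7 numbers parted by spaces: the shift along the tool's x, y, z normalised to -1 to 1, where 1 is 500 mm, then the turn, a rotation vector about the tool's x, y, z normalised to -1 to 1, where 1 is pi rad, then the closure in counts, from 0 (fully open) to 255 (shut). A call has 1 to 10 rows; each row is the pose to reach, as a shift and turn from the pose commanded when the call began, along the tool's axes at that moment, turning the shorter way round; what a row does not reach only later rows make up. A row lasts 1/10 s, in which the tool goes at most 50 mm and 8.59 degrees, less where a joint would pass 70% of its speed; a pose out of reach is approached as far as the arm can. A call with a number of a shift or a turn outside -1 to 1 is refused whole. A call with a gripper value outside its range is refused whole. The fingers move at their own pace and stop on an object; the grip force is fixed at half the most. Time passes only in rows, so rows that repeat a pose let the fingers close. It gives the time, the measured TCP pose, the force and the opening at its end, in the units of the state.
- get_state(): the state, without advancing time (a new reading comes with each control period).
- camera(name): name is "side" or "top" or "wrist"; returns a dict with "frame" (400x640x3 uint8, red, green, blue), "z_map" (400x640 float32, m along the optical axis (not along the pixel's ray), 0 where there is no reading), "mtx" (3x3 intrinsics, pixels), "extrinsics" (4x4, takes a point from world to camera coordinates); the wrist camera has in their place "tool_from_camera" (4x4, takes a point from camera to tool coordinates, whose origin is the TCP and whose axes are the flange's). Camera axes: x right, y down, z forward; pixel columns grow to the right and rows downward; lengths in m; the calibration is good to about 2 mm. A picture is of the moment at which its call begins: read the wrist's pose just before it.
- close_job(): hands the job in, once; it reports no verdict.
The state is a dict: "time_s": time; "joints": joint angles; "joint_velocities": joint speeds; "effort": joint torques, N m; "ee_pos": TCP position; "tool_rot": TCP orientation; "contact_force": force on the tool from outside, world axes, zero at the start; "moment": the same for the moment, N m; "gripper_width": finger opening in m.
Only numpy, scipy, OpenCV 4.12 (cv2) and the standard library are available. Lean on these libraries where they do the work, as an engineer would, in place of code of your own. Each camera call takes 0.05 s, during which the arm holds its last target.

## Working session

There is one attempt and no reset: what is moved stays moved. The work goes in short steps, Python scripts to look and compute and a shell command to move; the robot and the scene stay as the last step left them, time stands still between calls to the robot, and variables do not carry over. Pictures are saved under pics/ and viewed, and the job is handed in when it is done.

```bash
mkdir -p pics
cat > h.py <<'E'
import numpy as np, cv2
from station import get_state, camera
def snap(name,fn):
    c=camera(name); cv2.imwrite('pics/'+fn+'.png',c['frame'][:,:,::-1]); np.savez('pics/'+fn+'.npz',**{k:np.array(v) for k,v in c.items()}); return c
E
python3 - <<'E'
from h import *
s=get_state(); print({k:np.round(v,4).tolist() for k,v in s.items()})
for n in ['side','top','wrist']:
    c=snap(n,n+'0'); print(n,c.get('extrinsics',c.get('tool_from_camera')),c['mtx'])
E
```

```text
{'time_s': 0.0, 'joints': [1.1519, 0.088, 1.3722, -0.0, 1.6836, -0.1031], 'joint_velocities': [0.0006, 0.0009, -0.0003, -0.0006, -0.0016, 0.0013], 'effort': [0.0009, -34.0191, -30.2423, 0.072, 0.033, -0.0002], 'ee_pos': [0.1706, 0.5223, 0.2213], 'tool_rot': [0.1572, 0.9876, -0.0011, -0.0003], 'contact_force': [0.7605, 0.2274, 0.5357], 'moment': [0.0256, 0.0402, -0.0296], 'gripper_width': 0.094}
side [[ 0.9474237  -0.31995508 -0.00413294 -0.53314186]
 [-0.21045108 -0.61333632 -0.76126796  0.20034721]
 [ 0.24103667  0.72211308 -0.64842426  0.84491237]
 [ 0.          0.          0.          1.        ]] [[406.8697757    0.         326.00371535]
 [  0.         406.8697757  197.19025194]
 [  0.           0.           1.        ]]
top [[ 7.94024233e-04 -9.99993558e-01 -3.50040040e-03  3.22043481e-04]
 [-9.93215155e-01 -3.81575600e-04 -1.16290628e-01  5.83576083e-01]
 [ 1.16288543e-01  3.56898830e-03 -9.93209060e-01  1.01794017e+00]
 [ 0.00000000e+00  0.00000000e+00  0.00000000e+00  1.00000000e+00]] [[432.62469027   0.         321.04868668]
 [  0.         432.62469027 201.21479019]
 [  0.           0.           1.        ]]
wrist [[ 7.86432262e-04 -9.64959370e-01 -2.62398163e-01  7.82170262e-02]
 [ 9.99999199e-01  4.98621579e-04  1.16343066e-03  1.90620052e-03]
 [-9.91825930e-04 -2.62398867e-01  9.64958989e-01 -1.61688961e-01]
 [ 0.00000000e+00  0.00000000e+00  0.00000000e+00  1.00000000e+00]] [[326.87702795   0.         319.21213074]
 [  0.         326.87702795 197.75748555]
 [  0.           0.           1.        ]]
```

View pics/top0.png

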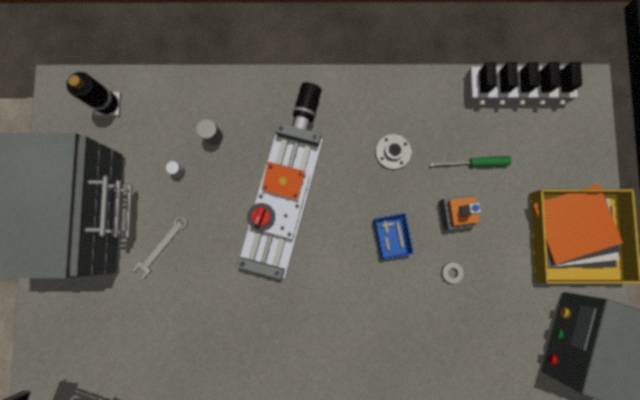

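View pics/side0.png

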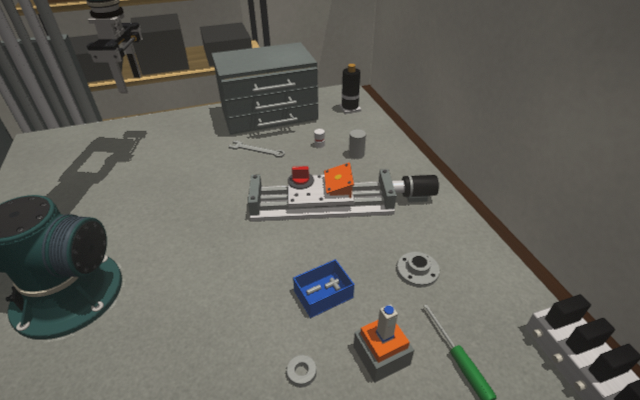

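View pics/wrist0.png

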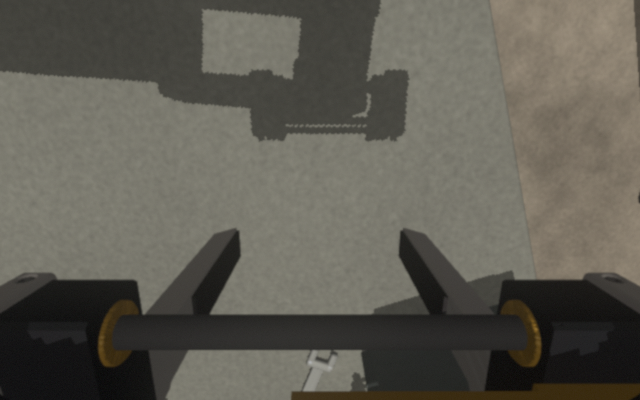

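The top view shows the knob at about (261,217), the spot at (283,181), and the probe's blue cap at (475,209) in the stand. The blue bin is at (393,237). Next I'll measure these by colour masks.

```bash
cat >> h.py <<'E'
def ray(c,uv):
    E=c['extrinsics'];R=E[:3,:3];t=E[:3,3];K=c['mtx']
    d=R.T@np.linalg.inv(K)@np.array([uv[0],uv[1],1.]);o=-R.T@t
    return o,d
def onplane(c,uv,z):
    o,d=ray(c,uv); return o+d*(z-o[2])/d[2]
def tri(c1,u1,c2,u2):
    o1,d1=ray(c1,u1);o2,d2=ray(c2,u2)
    A=np.stack([d1,-d2],1);s=np.linalg.lstsq(A,o2-o1,rcond=None)[0]
    p,q=o1+s[0]*d1,o2+s[1]*d2
    return (p+q)/2,np.linalg.norm(p-q)
def mask(c,lo,hi,roi,close=0):
    h=cv2.cvtColor(c['frame'],cv2.COLOR_RGB2HSV); m=cv2.inRange(h,np.array(lo),np.array(hi))
    k=np.zeros_like(m);x0,x1,y0,y1=roi;k[y0:y1,x0:x1]=m[y0:y1,x0:x1];return k
def cen(m):
    v,u=np.nonzero(m);return np.array([u.mean(),v.mean()]),len(u)
E
python3 - <<'E'
from h import *
L=lambda n:dict(np.load('pics/%s.npz'%n))
t=L('top0');s=L('side0')
cv2.imwrite('pics/ztop.png',np.hstack([cv2.resize(t['frame'][110:290,225:335],None,fx=3.3,fy=3.3,interpolation=2),cv2.resize(t['frame'][150:285,365:490],None,fx=3.3,fy=4.4,interpolation=2)])[:,:,::-1])
cv2.imwrite('pics/zside.png',cv2.resize(s['frame'][150:390,230:450],None,fx=2.5,fy=2.5,interpolation=2)[:,:,::-1])
for nm,c,rs,ry,rb in [('top',t,(240,280,195,235),(265,305,160,200),(465,490,198,220)),('side',s,(280,320,155,195),(322,356,160,195),(375,402,300,320))]:
    for n,lo,hi,r in [('red',(0,170,110),(5,255,255),rs),('yel',(17,120,120),(35,255,255),ry),('blue',(100,120,60),(125,255,255),rb),('or',(5,150,100),(16,255,255),ry)]:
        m=mask(c,lo,hi,r)
        if m.any(): 
            uv,k=cen(m);v,u=np.nonzero(m);print(nm,n,uv,k,u.min(),u.max(),v.min(),v.max(),cv2.minAreaRect(np.stack([u,v],1).astype(np.float32)))
E
```

```text
top red [260.67231638 215.46892655] 177 252 268 207 224 ((260.6617431640625, 215.89703369140625), (17.149858474731445, 14.920376777648926), 30.963756561279297)
top yel [282.5 180.5] 32 280 285 178 183 ((282.5, 180.5), (5.0, 5.0), 90.0)
top blue [475.26315789 207.26315789] 19 473 478 205 209 ((475.2500305175781, 207.25), (3.535533905029297, 4.242640495300293), 45.0)
top or [282.99479167 180.3       ] 960 265 303 163 198 ((282.546142578125, 180.3307647705078), (37.187252044677734, 28.24126434326172), 15.255120277404785)
side red [300.44230769 175.23076923] 104 293 308 167 182 ((300.5, 174.5), (15.0, 15.0), 0.0)
side yel [337.5 176.5] 22 335 340 175 178 ((337.5, 176.5), (3.0, 5.0), 90.0)
side blue [388.33333333 309.43333333] 60 384 392 306 313 ((388.0, 309.5), (7.0, 8.0), 90.0)
side or [338.1609589  177.65410959] 584 324 352 163 193 ((338.4017028808594, 178.91802978515625), (30.148401260375977, 27.432331085205078), 84.80557250976562)
```

```bash
ls pics
```

```text
side0.npz
side0.png
top0.npz
top0.png
wrist0.npz
wrist0.png
zside.png
ztop.png
```

View pics/ztop.png

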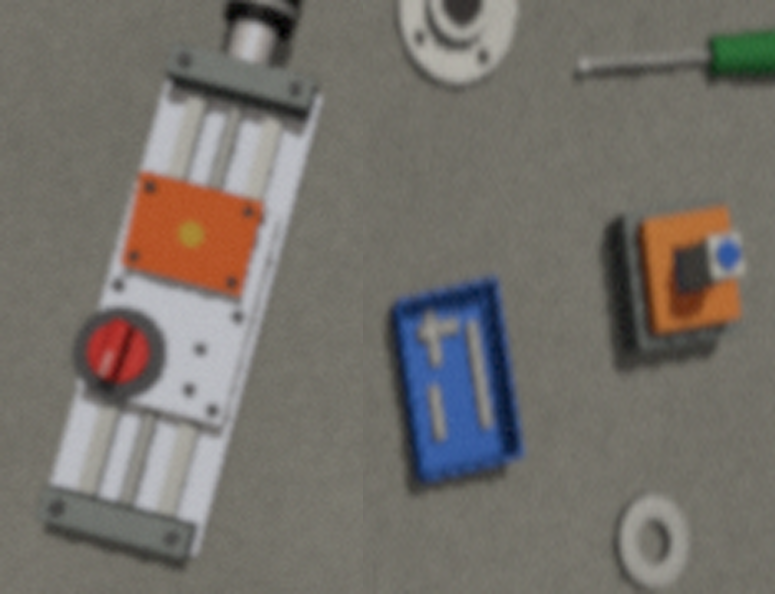

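View pics/zside.png

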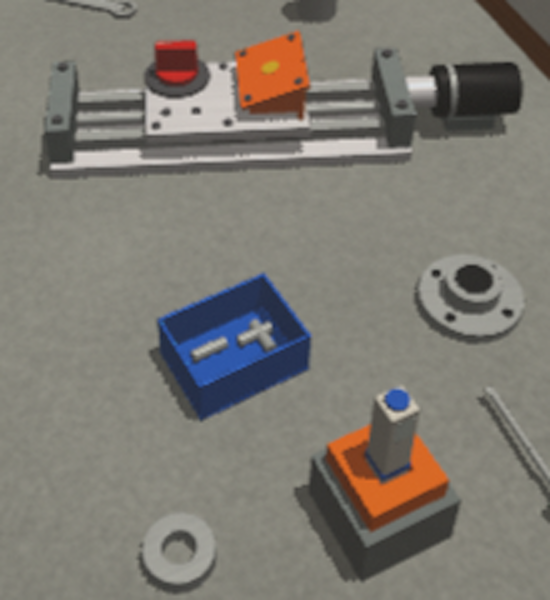

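Run:
```python
from h import *
L=lambda n:dict(np.load('pics/%s.npz'%n))
t=L('top0');s=L('side0');np.set_printoptions(precision=4,suppress=True)
print('spot top',onplane(t,(282.5,180.5),.082),'tri',tri(t,(282.5,180.5),s,(337.5,176.5)), 'or tri',tri(t,(283,180.3),s,(338.2,177.6)))
print('cap top',onplane(t,(475.26,207.26),.144),'side',onplane(s,(388.3,309.4),.144),'tri',tri(t,(475.26,207.26),s,(388.3,309.4)))
print('knob tri',tri(t,(260.7,215.5),s,(300.4,175.2)), 'top z.085',onplane(t,(260.7,215.9),.088))
# carriage yaw: orange bracket corners at sloping: use plane y-edges; end-block edges
m=mask(t,(5,150,100),(35,255,255),(255,310,155,205))
m=cv2.morphologyEx(m,cv2.MORPH_CLOSE,np.ones((5,5),np.uint8))
cs,_=cv2.findContours(m,0,2);c=max(cs,key=cv2.contourArea)
b=cv2.boxPoints(cv2.minAreaRect(c));print(b)
P=np.array([onplane(t,q,.082) for q in b]);
for i in range(4):
    e=P[(i+1)%4]-P[i];print('edge',np.linalg.norm(e),np.degrees(np.arctan2(e[1],e[0])))
# white slide base/motor: fit from collar
m=mask(t,(5,120,90),(20,255,255),(435,495,185,240))
cs,_=cv2.findContours(m,0,2);c=max(cs,key=cv2.contourArea);r=cv2.minAreaRect(c);print(r)
b=cv2.boxPoints(r);P=np.array([onplane(t,q,.07) for q in b]);print(P,P.mean(0))
for i in range(4):
    e=P[(i+1)%4]-P[i];print('edge',np.linalg.norm(e),np.degrees(np.arctan2(e[1],e[0])))
# depth heights
for n,c,uv in [('knob',t,(258,213)),('disc',t,(250,222)),('spot',t,(282,180)),('cap',t,(475,207)),('carr',t,(283,213)),('spot',s,(337,176)),('cap',s,(388,309))]:
    z=c['z_map'][int(uv[1]),int(uv[0])];o,d=ray(c,uv);print(n,o+d*z)
```

```text
spot top [0.6266 0.0905 0.082 ] tri (array([0.6249, 0.0905, 0.0849]), np.float64(0.002423979111001799)) or tri (array([0.6262, 0.0896, 0.0818]), np.float64(0.0018716175815453636))
cap top [ 0.5576 -0.3343  0.144 ] side [ 0.5553 -0.3327  0.144 ] tri (array([ 0.5562, -0.3335,  0.145 ]), np.float64(0.002671152452022734))
knob tri (array([0.544 , 0.1417, 0.0721]), np.float64(0.0030481381691442903)) top z.085 [0.5432 0.1391 0.088 ]
[[260.8923 189.0615]
 [268.3231 161.8154]
 [304.2    171.6   ]
 [296.7692 198.8461]]
edge 0.06661176747818608 -14.204928780370224
edge 0.08746301397671917 -105.44134036472319
edge 0.06640500998330201 165.2428230304945
edge 0.08681881822855357 74.68799777376995
((463.7567443847656, 211.04052734375), (26.63263511657715, 26.468236923217773), 80.53767395019531)
[[ 0.5822 -0.2985  0.07  ]
 [ 0.5925 -0.3601  0.07  ]
 [ 0.5307 -0.3678  0.07  ]
 [ 0.5205 -0.3067  0.07  ]] [ 0.5565 -0.3333  0.07  ]
edge 0.06245403256624394 -80.4931115217023
edge 0.06224402363293845 -172.89454927769074
edge 0.06200878880983349 99.4518724589395
edge 0.06216745123857199 7.513173585063545
knob [0.5495 0.1447 0.093 ]
disc [0.5314 0.1688 0.0561]
spot [0.6273 0.0914 0.0851]
cap [ 0.5581 -0.3335  0.1448]
carr [0.5529 0.091  0.0546]
spot [0.6234 0.0935 0.0844]
cap [ 0.5546 -0.3327  0.1454]
```

```bash
cat >> h.py <<'E'
from scipy.spatial.transform import Rotation as Ro
np.set_printoptions(precision=4,suppress=True)
def down(yaw_y):  # tool z down, tool y axis at yaw_y deg
    a=np.radians(yaw_y);y=np.array([np.cos(a),np.sin(a),0]);z=np.array([0,0,-1.]);return Ro.from_matrix(np.stack([np.cross(y,z),y,z],1))
def go(p,R=None):
    s=get_state();R0=Ro.from_quat(s['tool_rot']);R=R or R0
    d=R0.inv().apply(np.array(p)-s['ee_pos']);w=(R0.inv()*R).as_rotvec()
    print('t',s['time_s'],'pos',np.array(s['ee_pos']),'F',np.array(s['contact_force']),'w',s['gripper_width'],'q6',s['joints'][5])
    print('ROW',d/.5,w/np.pi,'mm',d*1e3,'deg',np.degrees(w), 'rows>=',np.linalg.norm(d)/.05,np.degrees(np.linalg.norm(w))/8.59)
def wpt(c,pos,q,uv,z):
    T=np.array(c['tool_from_camera']);R=Ro.from_quat(q).as_matrix()
    d=R@T[:3,:3]@np.linalg.inv(c['mtx'])@np.array([uv[0],uv[1],1.]);o=R@T[:3,3]+np.array(pos)
    return o+d*(z-o[2])/d[2]
E
python3 - <<'E'
from h import *
go([.545,.143,.22],down(75))
E
```

```text
t 0.15 pos [0.1707 0.5225 0.2216] F [-0.5943  0.6237  0.6742] w 0.09399123506542373 q6 -0.10311956809328057
ROW [-0.9473 -0.4889  0.0038] [-0.0005 -0.0001 -0.0172] mm [-473.6608 -244.4579    1.9234] deg [-0.089  -0.0108 -3.0928] rows>= 10.660542756340261 0.3601952957337609
```

```bash
python3 -m handwheel '-0.947 -0.489 0 0 0 -0.017 146;-0.947 -0.489 0 0 0 -0.017 146;-0.947 -0.489 0 0 0 -0.017 146;-0.947 -0.489 0 0 0 -0.017 146;-0.947 -0.489 0 0 0 -0.017 146;-0.947 -0.489 0 0 0 -0.017 146;-0.947 -0.489 0 0 0 -0.017 146;-0.947 -0.489 0 0 0 -0.017 146;-0.947 -0.489 0 0 0 -0.017 146;-0.947 -0.489 0 0 0 -0.017 146'
python3 - <<'E'
from h import *
go([.545,.143,.22],down(75))
E
```

```text
time_s: 1.15
ee_pos: [0.5228, 0.165, 0.2222]
tool_rot: [0.131, 0.991, 0.0, -0.0]
contact_force: [0.3, 0.7, 1.6]
gripper_width: 0.0401
t 1.15 pos [0.5228 0.165  0.2222] F [0.3425 0.656  1.6151] w 0.04007272147570532 q6 -1.1060572469594523
ROW [-0.0542 -0.031   0.0044] [ 0.0001 -0.0001 -0.0003] mm [-27.1126 -15.515    2.1882] deg [ 0.0095 -0.0223 -0.0455] rows>= 0.6262892246229385 0.0060031342705663005
```

```bash
python3 -m handwheel '-0.05 -0.03 0 0 0 0 146;-0.05 -0.03 0 0 0 0 146;-0.05 -0.03 0 0 0 0 146'
python3 - <<'E'
from h import *
go([.545,.143,.22],down(75)); s=get_state();c=snap('wrist','w1'); np.savez('pics/w1s.npz',p=s['ee_pos'],q=s['tool_rot'])
E
```

```text
time_s: 1.45
ee_pos: [0.542, 0.1456, 0.2218]
tool_rot: [0.131, 0.991, 0.0, -0.001]
contact_force: [-0.3, -0.1, 0.5]
gripper_width: 0.0404
t 1.45 pos [0.542  0.1456 0.2218] F [-0.3459 -0.1152  0.5161] w 0.04040926941629025 q6 -1.1461717183425963
ROW [-0.0072 -0.0034  0.0036] [ 0.     -0.0006 -0.0006] mm [-3.6066 -1.6766  1.7791] deg [ 0.0006 -0.1044 -0.1054] rows>= 0.08713981556148867 0.01726500383210632
```

View pics/w1.png

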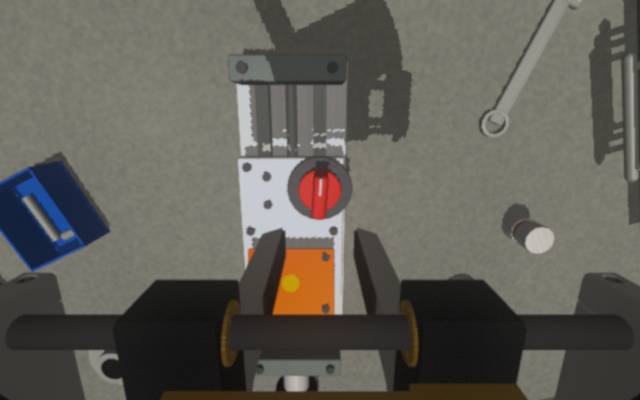

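The wrist view shows the knob at about (320,190) with its bar nearly along the tool's x. The spot is at (291,283). I'll zoom in for the bar angle.

Run:
```python
from h import *
c=dict(np.load('pics/w1.npz'));s=np.load('pics/w1s.npz')
cv2.imwrite('pics/w1z.png',cv2.resize(c['frame'][145:235,270:370],None,fx=6,fy=6,interpolation=2)[:,:,::-1])
hsv=cv2.cvtColor(c['frame'],cv2.COLOR_RGB2HSV)
for vmin in (120,170,190,200,210):
    m=mask(c,(0,150,vmin),(8,255,255),(285,355,155,230)); 
    if m.sum(): print(vmin,cen(m),cv2.minAreaRect(np.argwhere(m)[:,::-1].astype(np.float32)))
# depth: bar top
z=c['z_map'];T=c['tool_from_camera'];R=Ro.from_quat(s['q']).as_matrix()
vv,uu=np.mgrid[150:230,280:360];Z=z[150:230,280:360]
P=np.stack([uu,vv,np.ones_like(uu)],-1)@np.linalg.inv(c['mtx']).T*Z[...,None]
W=(P@T[:3,:3].T+T[:3,3])@R.T+s['p']
h=W[...,2];top=(h>.078)&(h<.1)
print(top.sum(),h[top].mean())
Q=W[top][:,:2];r=cv2.minAreaRect((Q*1000).astype(np.float32));print(r,Q.mean(0))
m=mask(c,(17,120,120),(35,255,255),(270,310,265,300));uv,k=cen(m);print('spot',uv,k,wpt(c,s['p'],s['q'],uv,.082))
e=np.linalg.eigh(np.cov(Q.T));print(e, np.degrees(np.arctan2(e[1][1,1],e[1][0,1])))
```

```text
120 (array([319.143 , 193.2513]), 1301) ((320.610107421875, 191.8934783935547), (45.90431213378906, 41.638336181640625), 57.2647705078125)
170 (array([318.8876, 193.8602]), 1059) ((317.805908203125, 191.97647094726562), (40.4575309753418, 44.25381851196289), 40.60129928588867)
190 (array([318.9427, 193.6724]), 873) ((320.1962585449219, 191.7400360107422), (42.54116439819336, 38.83297348022461), 55.491477966308594)
200 (array([318.6596, 193.4473]), 664) ((318.5245056152344, 190.93585205078125), (37.5948600769043, 39.06916809082031), 47.48955154418945)
681 0.0924412696956099
((543.4555053710938, 147.940185546875), (13.950981140136719, 42.139442443847656), 71.51732635498047) [0.5415 0.1486]
spot [290.2454 282.7546] 269 [0.6257 0.0946 0.082 ]
EighResult(eigenvalues=array([0.    , 0.0001]), eigenvectors=array([[-0.3184, -0.948 ],
       [-0.948 ,  0.3184]])) 161.43397768118476
```

View pics/w1z.png

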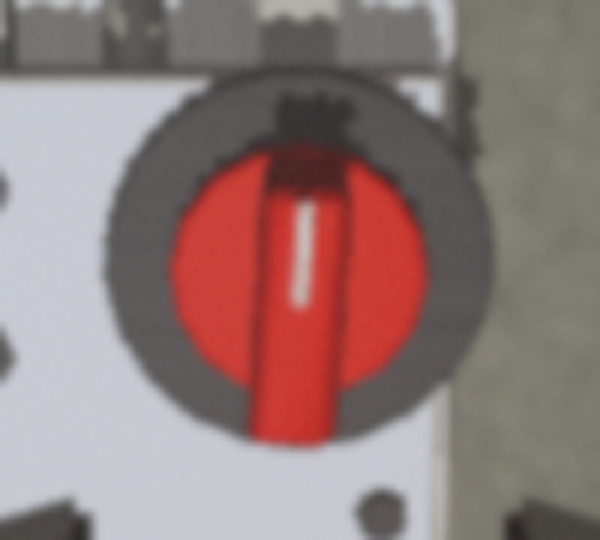

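Run:
```python
from h import *
go([.544,.1455,.084],down(71.5))
```

```text
t 1.5 pos [0.5415 0.1463 0.2221] F [-0.71    0.5469  0.3103] w 0.040288763586791516 q6 -1.1462195653212321
ROW [-0.0055 -0.0003  0.2763] [ 0.0001 -0.0004  0.0193] mm [ -2.7635  -0.1564 138.1251] deg [ 0.0122 -0.0751  3.478 ] rows>= 2.76305630781604 0.4049843166221471
```

```bash
python3 -m handwheel '-0.0055 0 0.08 0 0 0.019 146;-0.0055 0 0.16 0 0 0.019 146;-0.0055 0 0.22 0 0 0.019 146;-0.0055 0 0.26 0 0 0.019 146;-0.0055 0 0.276 0 0 0.019 146;-0.0055 0 0.276 0 0 0.019 146;-0.0055 0 0.276 0 0 0.019 146'
python3 - <<'E'
from h import *
s=get_state();go([.544,.1455,.084],down(71.5));c=snap('wrist','w2');snap('side','s2');np.savez('pics/w2s.npz',p=s['ee_pos'],q=s['tool_rot'])
E
```

```text
time_s: 2.2
ee_pos: [0.5453, 0.146, 0.086]
tool_rot: [0.16, 0.987, 0.0, 0.001]
contact_force: [-0.3, 0.6, -0.8]
gripper_width: 0.04
t 2.2 pos [0.5453 0.146  0.086 ] F [-0.2813  0.6471 -0.8095] w 0.040016169490611576 q6 -1.0889504100386687
ROW [ 0.0021 -0.0017  0.0041] [0.0004 0.0007 0.0006] mm [ 1.0722 -0.8389  2.0428] deg [0.0741 0.1195 0.1152] rows>= 0.049097553184946074 0.021163158732132818
```

View pics/w2.png

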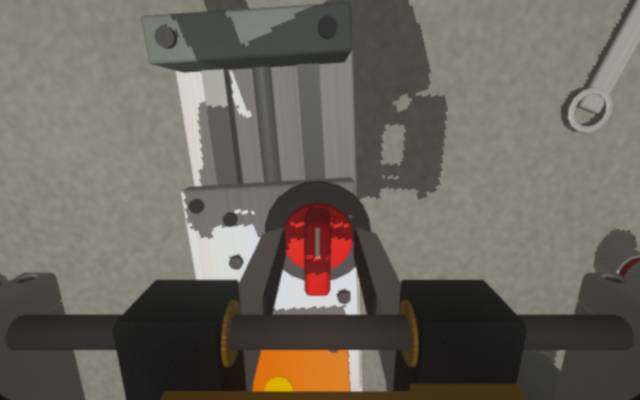

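View pics/s2.png

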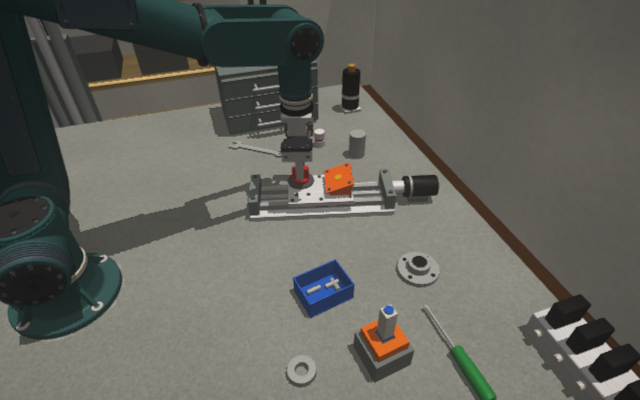

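Run:
```python
from h import *
c=dict(np.load('pics/w2.npz'));s=np.load('pics/w2s.npz')
z=c['z_map'];T=c['tool_from_camera'];a=(slice(195,310),slice(285,350))
vv,uu=np.mgrid[a];P=np.stack([uu,vv,np.ones_like(uu)],-1)@np.linalg.inv(c['mtx']).T*z[a][...,None]
t=P@T[:3,:3].T+T[:3,3]
zz=t[...,2];print(np.histogram(zz,bins=np.arange(-.03,.06,.004)))
m=(zz<zz[zz>-.03].min()+.006)&(zz>-.03);Q=(t[m]*1000);print(m.sum(),Q[:,2].mean(),cv2.minAreaRect(Q[:,:2].astype(np.float32)))
```

```text
(array([   0,    0,    0,    0,    0, 1648,  315,   59,   62,   57,   64,
         68,  245, 1752,  259, 1303, 1575,   26,    0,    0,    0,    0]), array([-0.03 , -0.026, -0.022, -0.018, -0.014, -0.01 , -0.006, -0.002,
        0.002,  0.006,  0.01 ,  0.014,  0.018,  0.022,  0.026,  0.03 ,
        0.034,  0.038,  0.042,  0.046,  0.05 ,  0.054,  0.058]))
1916 -6.92058990071023 ((2.4329452514648438, 1.0727500915527344), (41.60758590698242, 13.959298133850098), 0.29103824496269226)
```

```bash
python3 -m handwheel '0.0036 0.0015 0 0 0 0 146;0.0036 0.0015 0 0 0 0 146;0.0036 0.0015 0 0 0 0 190;0.0036 0.0015 0 0 0 0 225;0.0036 0.0015 0 0 0 0 225;0.0036 0.0015 0 0 0 0 225'
python3 - <<'E'
from h import *
s=get_state();print(s['contact_force'],s['moment'],s['gripper_width'],s['ee_pos'])
E
```

```text
time_s: 2.9
ee_pos: [0.5431, 0.1455, 0.0844]
tool_rot: [0.16, 0.987, -0.001, -0.0]
contact_force: [-0.6, -1.9, -0.1]
gripper_width: 0.0142
[-0.5845 -1.925  -0.1225] [-0.3513  0.1102 -0.0808] 0.014157653701299051 [0.5431 0.1455 0.0844]
```

```bash
python3 -m handwheel '0 0 0 0 0 0.03 235;0 0 0 0 0 0.06 235;0 0 0 0 0 0.09 235;0 0 0 0 0 0.12 235;0 0 0 0 0 0.15 235;0 0 0 0 0 0.18 235;0 0 0 0 0 0.21 235;0 0 0 0 0 0.21 235'
python3 - <<'E'
from h import *
s=get_state();print(s['contact_force'],s['moment'],s['gripper_width'],s['ee_pos'],np.degrees(Ro.from_quat(s['tool_rot']).as_matrix()[:2,1]))
R=Ro.from_quat(s['tool_rot']).as_matrix();print('yaw y',np.degrees(np.arctan2(R[1,1],R[0,1])))
E
```

```text
time_s: 3.7
ee_pos: [0.5438, 0.1465, 0.0845]
tool_rot: [0.471, 0.882, 0.0, 0.0]
contact_force: [1.3, 0.5, -0.7]
gripper_width: 0.0135
[ 1.3454  0.5406 -0.6933] [ 0.0106 -0.2651 -0.1578] 0.013492279323467063 [0.5438 0.1465 0.0845] [47.6446 31.8244]
yaw y 33.74103698607848
```

```bash
python3 -m handwheel '0 0 0 0 0 0.03 235;0 0 0 0 0 0.06 235;0 0 0 0 0 0.09 235;0 0 0 0 0 0.12 235;0 0 0 0 0 0.15 235;0 0 0 0 0 0.175 235;0 0 0 0 0 0.195 235;0 0 0 0 0 0.21 235;0 0 0 0 0 0.21 235'
python3 - <<'E'
from h import *
s=get_state();print(s['contact_force'],s['moment'],s['gripper_width'],s['ee_pos'])
R=Ro.from_quat(s['tool_rot']).as_matrix();print('yaw y',np.degrees(np.arctan2(R[1,1],R[0,1])))
E
```

```text
time_s: 4.6
ee_pos: [0.5449, 0.1468, 0.0845]
tool_rot: [0.731, 0.682, 0.002, 0.001]
contact_force: [5.8, 1.1, -2.6]
gripper_width: 0.0137
[ 5.7909  1.1156 -2.6311] [ 0.1257 -0.9259 -0.0054] 0.013669961823750158 [0.5449 0.1468 0.0845]
yaw y -3.9483806502016825
```

```bash
python3 -m handwheel '0 0 0 0 0 0.008 235;0 0 0 0 0 0.016 235;0 0 0 0 0 0.016 235;0 0 0 0 0 0.016 235'
python3 - <<'E'
from h import *
s=get_state();print(s['contact_force'],s['moment'],s['gripper_width'],s['ee_pos'])
R=Ro.from_quat(s['tool_rot']).as_matrix();print('yaw y',np.degrees(np.arctan2(R[1,1],R[0,1])))
E
```

```text
time_s: 5.0
ee_pos: [0.545, 0.1468, 0.0845]
tool_rot: [0.747, 0.664, 0.002, 0.001]
contact_force: [4.1, 0.8, -2.5]
gripper_width: 0.0142
[ 4.1339  0.848  -2.4501] [ 0.2223 -0.8886  0.4906] 0.01418732767609712 [0.545  0.1468 0.0845]
yaw y -6.719569970655275
```

```bash
python3 -m handwheel '0 0 0 0 0 0.008 235;0 0 0 0 0 0.016 235;0 0 0 0 0 0.016 235;0 0 0 0 0 0.016 235'
python3 - <<'E'
from h import *
s=get_state();print(s['contact_force'],s['moment'],s['gripper_width'],s['ee_pos'])
R=Ro.from_quat(s['tool_rot']).as_matrix();print('yaw y',np.degrees(np.arctan2(R[1,1],R[0,1])))
E
```

```text
time_s: 5.4
ee_pos: [0.545, 0.147, 0.0845]
tool_rot: [0.764, 0.646, 0.002, 0.001]
contact_force: [5.7, 1.3, -3.4]
gripper_width: 0.014
[ 5.652   1.2924 -3.4094] [ 0.2198 -0.8799  0.5312] 0.013971674649543069 [0.545  0.147  0.0845]
yaw y -9.55910355282386
```

```bash
python3 -m handwheel '0 0 0 0 0 0 185;0 0 0 0 0 0 185;0 0 0 0 0 0 185;0 0 -0.06 0 0 0 185;0 0 -0.14 0 0 0 185;0 0 -0.22 0 0 0 185;0 0 -0.28 0 0 0 185;0 0 -0.28 0 0 0 185;0 0 -0.28 0 0 0 185'
python3 - <<'E'
from h import *
s=get_state();print(s['contact_force'],s['moment'],s['gripper_width'],s['ee_pos'])
c=snap('wrist','w3');t=snap('top','t3');np.savez('pics/w3s.npz',p=s['ee_pos'],q=s['tool_rot'])
z=c['z_map'];T=c['tool_from_camera'];R=Ro.from_quat(s['tool_rot']).as_matrix();a=(slice(140,240),slice(270,370))
vv,uu=np.mgrid[a];P=np.stack([uu,vv,np.ones_like(uu)],-1)@np.linalg.inv(c['mtx']).T*z[a][...,None]
W=(P@T[:3,:3].T+T[:3,3])@R.T+s['ee_pos'];m=(W[...,2]>.08)&(W[...,2]<.11)
print(m.sum(),cv2.minAreaRect((W[m][:,:2]*1000).astype(np.float32)),W[m][:,2].mean())
E
```

```text
time_s: 6.3
ee_pos: [0.5433, 0.1463, 0.2249]
tool_rot: [0.765, 0.644, 0.0, 0.0]
contact_force: [0.4, 0.5, -0.6]
gripper_width: 0.0259
[ 0.4076  0.5029 -0.5593] [-0.1333  0.0771 -0.0152] 0.025915694156972122 [0.5433 0.1463 0.2249]
665 ((544.1928100585938, 148.06980895996094), (41.62561798095703, 13.953994750976562), 84.608154296875) 0.09256277015073101
```

View pics/w3.png

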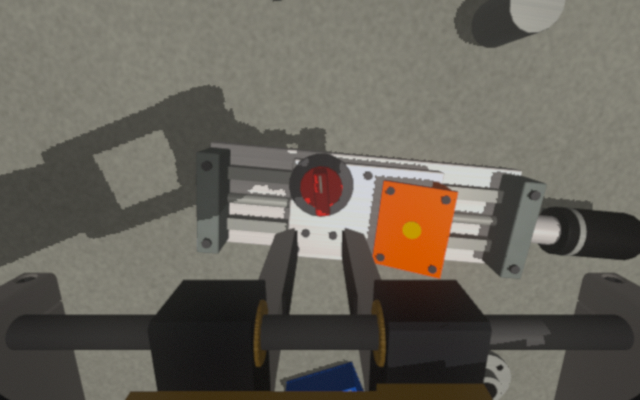

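Run:
```python
from h import *
def full(c,s):
    z=c['z_map'];vv,uu=np.mgrid[0:400,0:640]
    P=np.stack([uu,vv,np.ones_like(uu)],-1)@np.linalg.inv(c['mtx']).T*z[...,None]
    if s is None:
        E=c['extrinsics'];return (P-E[:3,3])@E[:3,:3]
    T=c['tool_from_camera'];R=Ro.from_quat(s['q']).as_matrix();return (P@T[:3,:3].T+T[:3,3])@R.T+s['p']
L=lambda n:dict(np.load('pics/%s.npz'%n))
for n,sn,roi,yr in [('w3','w3s',(360,460,170,280),(395,430,215,245)),('w1','w1s',(240,340,245,320),(275,305,268,298)),('top0',None,(255,310,155,205),(275,292,172,190)),('t3',None,(255,310,155,205),(275,292,172,190)),('side0',None,(318,358,160,200),(328,347,168,185))]:
    c=L(n);s=L(sn) if sn else None;W=full(c,s)
    m=mask(c,(4,150,120),(35,255,255),roi);m=cv2.erode(m,np.ones((3,3)))
    p=W[m>0];p=p[p[:,2]>.06]
    for _ in range(3):
        o=p.mean(0);nn=np.linalg.svd(p-o)[2][2];nn*=np.sign(nn[2]);p=p[abs((p-o)@nn)<.004]
    y=mask(c,(17,120,110),(35,255,255),yr);uv,k=cen(y)
    if s: 
        T=c['tool_from_camera'];R=Ro.from_quat(s['q']).as_matrix();d=R@T[:3,:3]@np.linalg.inv(c['mtx'])@[*uv,1];oo=R@T[:3,3]+s['p']
    else: oo,d=ray(c,uv)
    sp=oo+d*((o-oo)@nn)/(d@nn)
    print(n,len(p),'tilt',np.degrees(np.arccos(nn[2])),'az',np.degrees(np.arctan2(nn[1],nn[0])),'spot uv',uv,k,'spot',sp, 'z082',oo+d*(.082-oo[2])/d[2])
```

```text
w3 736 tilt 21.787273059479652 az 165.70004683167417 spot uv [411.4398 229.7105] 266 spot [0.626  0.0944 0.0813] z082 [0.6258 0.0947 0.082 ]
w1 528 tilt 20.194501489967106 az 166.94483471705772 spot uv [290.2454 282.7546] 269 spot [0.6261 0.0945 0.0813] z082 [0.6257 0.0946 0.082 ]
top0 113 tilt 46.86383503157099 az 163.67085778404953 spot uv [282.5 180.5] 32 spot [0.6265 0.0904 0.0826] z082 [0.6266 0.0905 0.082 ]
t3 113 tilt 38.58987355370392 az 165.20815106386593 spot uv [282.4242 180.4242] 33 spot [0.6267 0.0906 0.0826] z082 [0.6268 0.0907 0.082 ]
side0 88 tilt 21.331921464997727 az 155.84192782744424 spot uv [337.5 176.5] 22 spot [0.6251 0.0945 0.0818] z082 [0.625  0.0942 0.082 ]
```

The knob bar turned from -18.5° to -95.4° (about 1.40 rad) with a firm stop, and the knob centre moved less than 1 mm. The spot measures about (0.626, 0.094, 0.082). Now I'll go to the probe.

Run:
```python
from h import *
go([.5565,-.3335,.24],down(8.5))
```

```text
t 6.4 pos [0.5423 0.1462 0.2223] F [-0.4829  0.2944 -0.018 ] w 0.025791947913968896 q6 0.3334328346158755
ROW [-0.9405  0.1912 -0.0349] [-0.0012  0.0002 -0.1017] mm [-470.272    95.5831  -17.4574] deg [ -0.2148   0.0338 -18.3055] rows>= 9.604095246322702 2.1311769579128894
```

```bash
python3 -m handwheel '-0.9405 0.191 -0.035 0 0 -0.102 70;-0.9405 0.191 -0.035 0 0 -0.102 70;-0.9405 0.191 -0.035 0 0 -0.102 70;-0.9405 0.191 -0.035 0 0 -0.102 70;-0.9405 0.191 -0.035 0 0 -0.102 70;-0.9405 0.191 -0.035 0 0 -0.102 70;-0.9405 0.191 -0.035 0 0 -0.102 70;-0.9405 0.191 -0.035 0 0 -0.102 70;-0.9405 0.191 -0.035 0 0 -0.102 70;-0.9405 0.191 -0.035 0 0 -0.102 70'
python3 - <<'E'
from h import *
go([.5565,-.3335,.24],down(8.5))
E
```

```text
time_s: 7.4
ee_pos: [0.5559, -0.3358, 0.2388]
tool_rot: [0.653, 0.757, -0.0, -0.002]
contact_force: [0.3, 0.6, 0.3]
gripper_width: 0.0681
t 7.4 pos [ 0.5559 -0.3358  0.2388] F [0.2632 0.6484 0.3464] w 0.06813874158804606 q6 -0.7779474963352575
ROW [ 0.0043  0.0018 -0.0024] [-0.0012 -0.001  -0.0003] mm [ 2.1609  0.8843 -1.2131] deg [-0.2135 -0.1839 -0.0506] rows>= 0.052623355382230924 0.033324897290372704
```

```bash
python3 -m handwheel '0 0 0 0 0 0 70;0 0 0 0 0 0 70'
python3 - <<'E'
from h import *
s=get_state();go([.5565,-.3335,.24],down(8.5));c=snap('wrist','w4');np.savez('pics/w4s.npz',p=s['ee_pos'],q=s['tool_rot'])
m=mask(c,(100,120,60),(125,255,255),(270,370,120,260));uv,k=cen(m);print(uv,k,wpt(c,s['ee_pos'],s['tool_rot'],uv,.144))
E
```

```text
time_s: 7.6
ee_pos: [0.5564, -0.3335, 0.2389]
tool_rot: [0.653, 0.757, 0.0, -0.003]
contact_force: [-0.9, -0.1, -0.1]
gripper_width: 0.068
t 7.6 pos [ 0.5564 -0.3335  0.2389] F [-0.8935 -0.1372 -0.0633] w 0.06797430163275346 q6 -0.7751662158842813
ROW [-0.      0.0002 -0.0021] [-0.0011 -0.0013 -0.0002] mm [-0.021   0.1078 -1.0559] deg [-0.1894 -0.2391 -0.0423] rows>= 0.021231250238358475 0.03585429287303244
[320.8829 205.3024] 205 [ 0.5562 -0.3302  0.144 ]
```

View pics/w4.png

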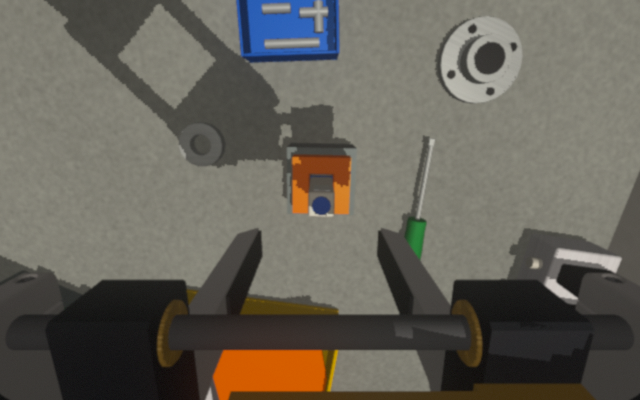

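```bash
python3 - <<'E'
from h import *
go([.5562,-.3315,.107],down(8.5))
E
python3 -m handwheel '0.004 0 0.08 -0.001 -0.001 0 70;0.004 0 0.15 -0.001 -0.001 0 70;0.004 0 0.21 -0.001 -0.001 0 70;0.004 0 0.25 -0.001 -0.001 0 70;0.004 0 0.264 -0.001 -0.001 0 70;0.004 0 0.264 -0.001 -0.001 0 70;0.004 0 0.264 -0.001 -0.001 0 100'
python3 - <<'E'
from h import *
go([.5562,-.3315,.107],down(8.5));c=snap('wrist','w5');snap('side','s5')
E
```

```text
t 7.65 pos [ 0.5568 -0.3325  0.2398] F [ 0.4187 -0.2333  0.9308] w 0.06838124957102129 q6 -0.77517919323606
ROW [ 0.0012 -0.0002  0.2656] [-0.0008 -0.0011  0.0003] mm [  0.6017  -0.0764 132.7897] deg [-0.1399 -0.1945  0.049 ] rows>= 2.655821087225979 0.02846482807068527
time_s: 8.35
ee_pos: [0.5578, -0.3309, 0.1115]
tool_rot: [0.652, 0.758, 0.0, 0.003]
contact_force: [0.4, -0.5, 0.4]
gripper_width: 0.0629
t 8.35 pos [ 0.5578 -0.3309  0.1115] F [ 0.4044 -0.5237  0.3788] w 0.06292655087948704 q6 -0.7731194591458044
ROW [-0.0007 -0.0034  0.0091] [0.0016 0.0015 0.0006] mm [-0.3571 -1.7076  4.5285] deg [0.2814 0.2634 0.1105] rows>= 0.09705732765263067 0.04668145272432915
```

View pics/w5.png

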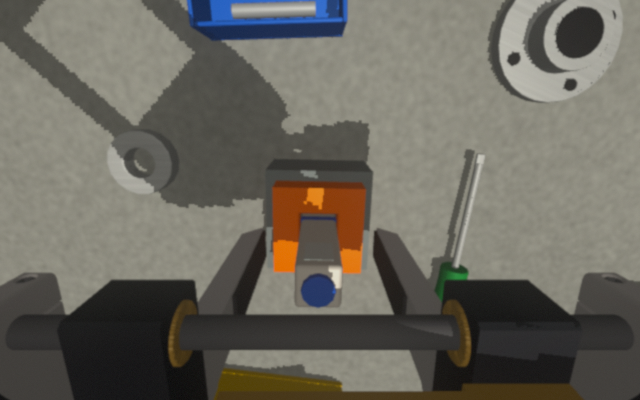

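View pics/s5.png

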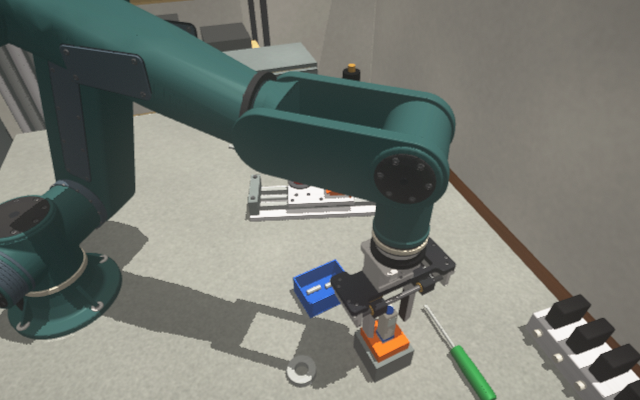

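```bash
python3 -m handwheel '0 -0.002 0.006 0.001 0.001 0 100;0 -0.002 0.006 0.001 0.001 0 140;0 -0.002 0.006 0.001 0.001 0 175;0 -0.002 0.006 0.001 0.001 0 200;0 -0.002 0.006 0.001 0.001 0 215;0 -0.002 0.006 0.001 0.001 0 215;0 -0.002 0.006 0.001 0.001 0 215'
python3 - <<'E'
from h import *
go([.5562,-.3315,.107],down(8.5));print(get_state()['moment'])
E
```

```text
time_s: 9.15
ee_pos: [0.5561, -0.3315, 0.107]
tool_rot: [0.652, 0.758, 0.0, 0.0]
contact_force: [-0.1, -0.3, 0.8]
gripper_width: 0.0217
t 9.15 pos [ 0.5561 -0.3315  0.107 ] F [-0.0906 -0.3089  0.77  ] w 0.021673748557754054 q6 -0.7743489493419015
ROW [-0.0001  0.0002 -0.0001] [0.0001 0.     0.0003] mm [-0.0451  0.1066 -0.0371] deg [0.0156 0.0003 0.0468] rows>= 0.002430312434503549 0.005738418237399413
[-0.1102 -0.0419  0.017 ]
```

```bash
python3 -m handwheel '0 0 -0.02 0 0 0 225;0 0 -0.05 0 0 0 225;0 0 -0.09 0 0 0 225;0 0 -0.14 0 0 0 225;0 0 -0.19 0 0 0 225;0 0 -0.24 0 0 0 225;0 0 -0.28 0 0 0 225;0 0 -0.28 0 0 0 225;0 0 -0.28 0 0 0 225'
python3 - <<'E'
from h import *
s=get_state();go([.5562,-.3315,.247],down(8.5));c=snap('wrist','w6');snap('side','s6');np.savez('pics/w6s.npz',p=s['ee_pos'],q=s['tool_rot'])
E
```

```text
time_s: 10.05
ee_pos: [0.5558, -0.3316, 0.2478]
tool_rot: [0.653, 0.758, -0.0, 0.001]
contact_force: [0.2, -0.2, -1.6]
gripper_width: 0.0216
t 10.05 pos [ 0.5558 -0.3316  0.2478] F [ 0.2072 -0.1896 -1.6201] w 0.021600803695893903 q6 -0.7743193024385219
ROW [0.0001 0.0007 0.0016] [0.0002 0.0003 0.0002] mm [0.0275 0.3733 0.8176] deg [0.0302 0.0561 0.0362] rows>= 0.017984489926690002 0.00853349980044097
```

View pics/w6.png

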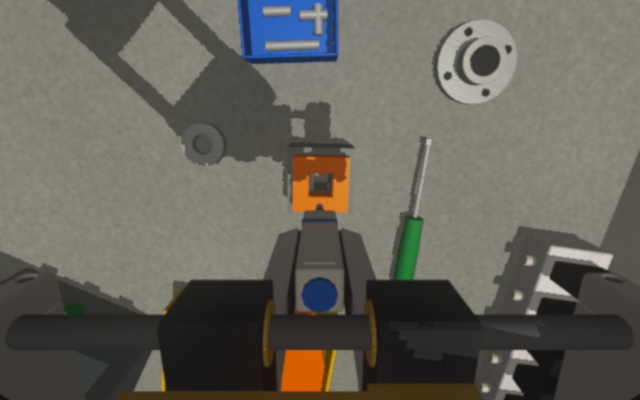

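View pics/s6.png

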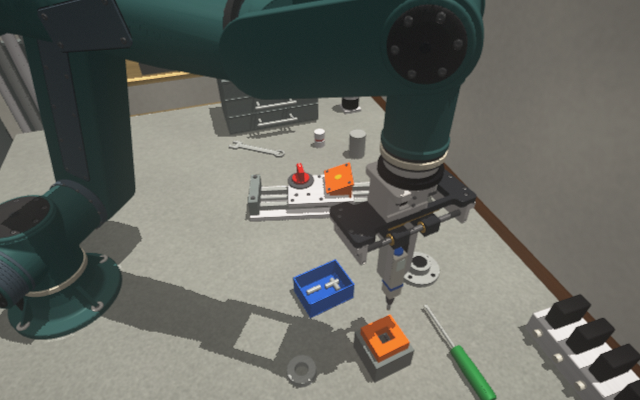

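Run:
```python
from h import *
c=dict(np.load('pics/w6.npz'));s=np.load('pics/w6s.npz');sd=dict(np.load('pics/s6.npz'))
T=c['tool_from_camera'];K=c['mtx']
def atz(uv,z):
    d=T[:3,:3]@np.linalg.inv(K)@[*uv,1];o=T[:3,3];return o+d*(z-o[2])/d[2]
m=mask(c,(100,120,60),(125,255,255),(290,350,270,320));uv,k=cen(m);print('cap',uv,k,atz(uv,-.037))
im=cv2.resize(c['frame'][190:320,270:370],None,fx=6,fy=4.6,interpolation=2);cv2.imwrite('pics/w6z.png',im[:,:,::-1])
cv2.imwrite('pics/s6z.png',cv2.resize(sd['frame'][230:320,340:440],None,fx=6,fy=6,interpolation=2)[:,:,::-1])
R=Ro.from_quat(s['q']).as_matrix()
for dx in (0,.002,-.002):
    pw=s['p']+R@np.array([dx,0,.102]);E=sd['extrinsics'];q=sd['mtx']@(E[:3,:3]@pw+E[:3,3]);print('side proj',dx,q[:2]/q[2])
    q=K@(T[:3,:3].T@(np.array([dx,0,.102])-T[:3,3]));print('wrist proj',q[:2]/q[2])
```

```text
cap [319.2598 294.7312] 893 [ 0.0019 -0.0007 -0.037 ]
side proj 0 [388.5004 308.0979]
wrist proj [320.0407 206.2344]
side proj 0.002 [387.7935 307.1413]
wrist proj [320.0441 203.9533]
side proj -0.002 [389.2102 309.0585]
wrist proj [320.0373 208.507 ]
```

View pics/w6z.png

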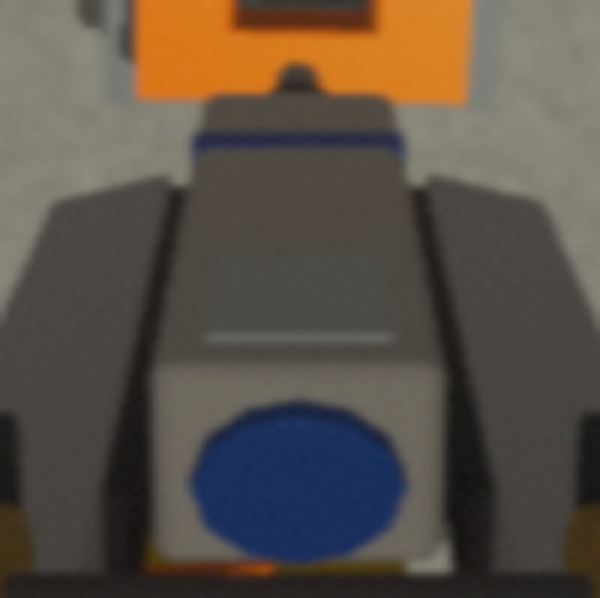

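View pics/s6z.png

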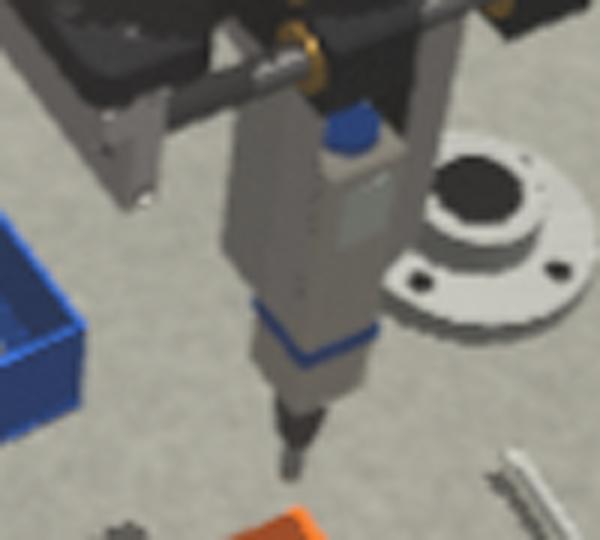

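```bash
cat >> h.py <<'E'
def face(yaw=-15,tilt=20):
    a,b=np.radians(yaw),np.radians(tilt)
    y=np.array([np.cos(a)*np.cos(b),np.sin(a)*np.cos(b),np.sin(b)])
    n=np.array([-np.cos(a)*np.sin(b),-np.sin(a)*np.sin(b),np.cos(b)])
    return Ro.from_matrix(np.stack([np.cross(y,-n),y,-n],1)),n
SPOT=np.array([.6262,.0939,.082])
E
python3 - <<'E'
from h import *
R,n=face();print(n);go(SPOT+n*.182,R)
E
```

```text
[-0.3304  0.0885  0.9397]
t 10.15 pos [ 0.5553 -0.3311  0.2454] F [-1.0713 -0.0459 -1.2177] w 0.022272427767886176 q6 -0.7743329880969375
ROW [ 0.8693  0.1523 -0.0139] [-0.1104 -0.0233  0.1294] mm [434.6598  76.1331  -6.9523] deg [-19.871   -4.1952  23.2854] rows>= 8.826635011774892 3.596930761450158
```

```bash
python3 -m handwheel '0.05 0.008 -0.014 -0.01 -0.002 0.012 225;0.15 0.026 -0.014 -0.02 -0.004 0.022 225;0.25 0.044 -0.014 -0.03 -0.006 0.036 225;0.35 0.06 -0.014 -0.045 -0.01 0.052 225;0.45 0.08 -0.014 -0.06 -0.013 0.067 225;0.55 0.096 -0.014 -0.07 -0.015 0.083 225;0.65 0.114 -0.014 -0.085 -0.018 0.1 225;0.75 0.13 -0.014 -0.1 -0.021 0.115 225;0.83 0.145 -0.014 -0.11 -0.023 0.129 225;0.869 0.152 -0.014 -0.11 -0.023 0.129 225'
python3 -m handwheel '0 0 0 0 0 0 225;0 0 0 0 0 0 225'
python3 - <<'E'
from h import *
R,n=face();go(SPOT+n*.182,R);s=get_state();c=snap('wrist','w7');snap('side','s7');snap('top','t7');np.savez('pics/w7s.npz',p=s['ee_pos'],q=s['tool_rot']);print(s['joints'])
E
```

```text
time_s: 11.15
ee_pos: [0.5642, 0.1137, 0.2515]
tool_rot: [0.78, 0.602, 0.105, 0.137]
contact_force: [-0.2, 0.2, -2.5]
gripper_width: 0.0218
time_s: 11.35
ee_pos: [0.5658, 0.1094, 0.2523]
tool_rot: [0.781, 0.601, 0.105, 0.138]
contact_force: [-0.1, -0.3, -1.3]
gripper_width: 0.0219
t 11.35 pos [0.5658 0.1094 0.2523] F [-0.0547 -0.3428 -1.3356] w 0.021946519202500157 q6 0.4404651313867994
ROW [ 0.0013  0.0007 -0.0013] [-0.0004  0.0005  0.001 ] mm [ 0.6486  0.3613 -0.6666] deg [-0.0684  0.0878  0.1752] rows>= 0.01995569967727288 0.02416295628625393
[ 0.1776 -0.0784  1.5177 -0.1494  1.3878  0.4405]
```

View pics/w7.png

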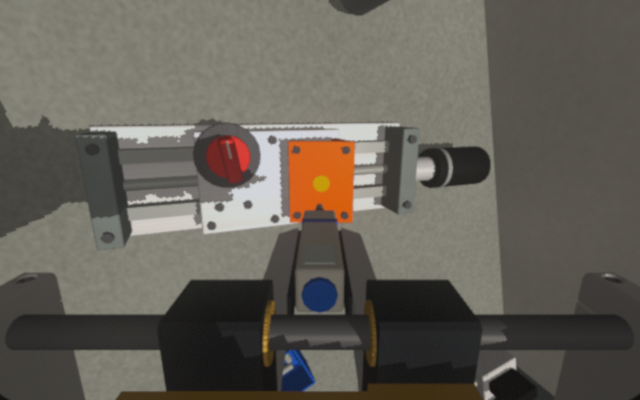

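View pics/s7.png

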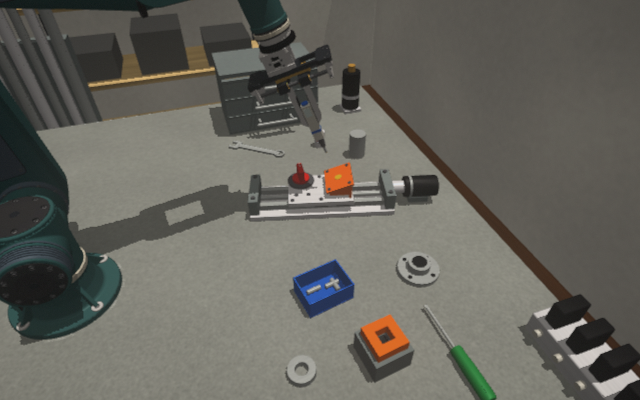

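```bash
cat >> h.py <<'E'
def spot_tool(n,roi,yr):
    c=dict(np.load('pics/%s.npz'%n));T=c['tool_from_camera'];z=c['z_map'];vv,uu=np.mgrid[0:400,0:640]
    P=(np.stack([uu,vv,np.ones_like(uu)],-1)@np.linalg.inv(c['mtx']).T*z[...,None])@T[:3,:3].T+T[:3,3]
    m=cv2.erode(mask(c,(4,150,120),(35,255,255),roi),np.ones((3,3)))
    p=P[m>0]
    for _ in range(4):
        o=np.median(p,0);nn=np.linalg.svd(p-p.mean(0))[2][2];nn*=-np.sign(nn[2]);o=p.mean(0);p=p[abs((p-o)@nn)<.003]
    y=mask(c,(17,120,110),(35,255,255),yr);uv,k=cen(y)
    d=T[:3,:3]@np.linalg.inv(c['mtx'])@[*uv,1];oo=T[:3,3]
    print(len(p),'normal tool',nn,'tilt deg about',np.degrees(nn[:2]),'uv',uv,k,'spot tool mm',1e3*(oo+d*((o-oo)@nn)/(d@nn)))
    r=cv2.minAreaRect(np.argwhere(m>0)[:,::-1].astype(np.float32));print(r)
E
python3 - <<'E'
from h import *
spot_tool('w7',(284,358,136,208),(308,335,170,198))
c=dict(np.load('pics/w7.npz'));cv2.imwrite('pics/w7z.png',cv2.resize(c['frame'][130:320,260:380],None,fx=5,fy=3.1,interpolation=2)[:,:,::-1])
E
```

```text
567 normal tool [-0.0805 -0.0005 -0.9968] tilt deg about [-4.6131 -0.0311] uv [320.9099 183.0856] 222 spot tool mm [  1.3477  -0.0803 182.4296]
((320.4999694824219, 173.99998474121094), (62.99999237060547, 63.99999237060547), 0.0)
```

View pics/w7z.png

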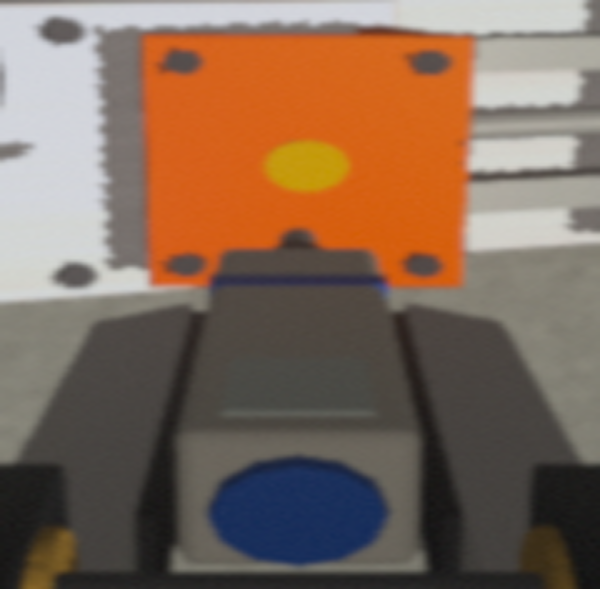

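Run:
```python
from h import *
c=dict(np.load('pics/w7.npz'));s=dict(np.load('pics/w7s.npz'));T=c['tool_from_camera'];R=Ro.from_quat(s['q']).as_matrix()
P=[]
for v in (146,155,165,175,185,195):
    row=[]
    for u in (294,305,320,335,347):
        z=np.median(c['z_map'][v-1:v+2,u-1:u+2]);p=T[:3,:3]@(np.linalg.inv(c['mtx'])@[u,v,1]*z)+T[:3,3];row.append(p[2]*1e3)
        if v<180: P.append(p)
    print(v,np.array(row))
P=np.array(P);nn=np.linalg.svd(P-P.mean(0))[2][2];print(nn)
print('tool axes',R)
```

```text
146 [181.2692 181.1864 181.7272 181.2659 180.9651]
155 [182.2038 181.6785 182.2481 181.6987 181.8424]
165 [182.1775 181.574  182.1243 181.5376 182.0164]
175 [181.7567 181.8798 181.7491 181.7136 182.3151]
185 [181.7083 182.3225 180.7659 181.8141 182.0527]
195 [181.6099 181.7022 181.9237 182.5734 181.4994]
[0.0165 0.001  0.9999]
tool axes [[ 0.2565  0.9089  0.3289]
 [ 0.9665 -0.2404 -0.0897]
 [-0.0025  0.3409 -0.9401]]
```

```bash
python3 -m handwheel '0.003 0 0.04 0 0 0.001 225;0.003 0 0.08 0 0 0.001 225;0.003 0 0.11 0 0 0.001 225;0.003 0 0.12 0 0 0.001 225;0.003 0 0.12 0 0 0.001 225;0.003 0 0.12 0 0 0.001 225'
python3 - <<'E'
from h import *
R,n=face();go(SPOT+n*.102,R);s=get_state();c=snap('wrist','w8');snap('side','s8');np.savez('pics/w8s.npz',p=s['ee_pos'],q=s['tool_rot']);print(s['moment'])
cv2.imwrite('pics/w8z.png',cv2.resize(c['frame'][130:320,260:380],None,fx=5,fy=3.1,interpolation=2)[:,:,::-1])
d=dict(np.load('pics/s8.npz'));cv2.imwrite('pics/s8z.png',cv2.resize(d['frame'][100:210,270:380],None,fx=5,fy=5,interpolation=2)[:,:,::-1])
E
```

```text
time_s: 12.1
ee_pos: [0.5873, 0.1054, 0.1985]
tool_rot: [0.782, 0.598, 0.107, 0.139]
contact_force: [0.0, -1.2, -1.3]
gripper_width: 0.0218
t 12.1 pos [0.5873 0.1054 0.1985] F [ 0.0365 -1.2348 -1.2623] w 0.02182479466259171 q6 0.4464665368762237
ROW [-0.002  -0.0036  0.0427] [ 0.0009 -0.0001 -0.0008] mm [-1.0038 -1.7941 21.374 ] deg [ 0.1557 -0.022  -0.1373] rows>= 0.42945323112583644 0.02429517982086712
[0.0254 0.3061 0.0256]
```

View pics/w8z.png

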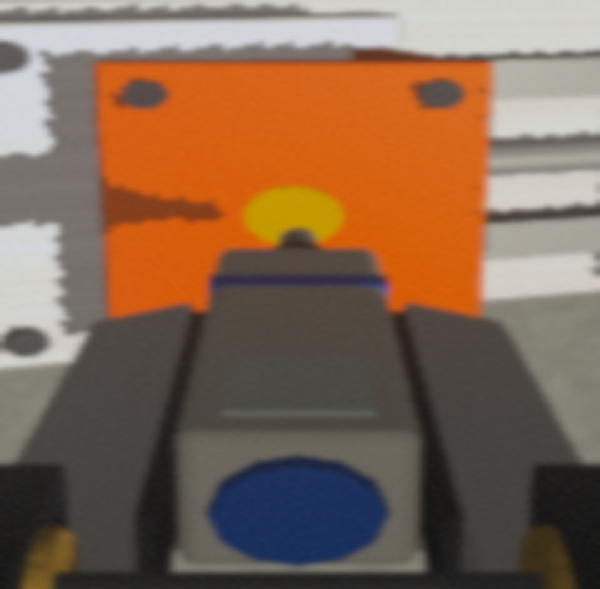

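View pics/s8z.png

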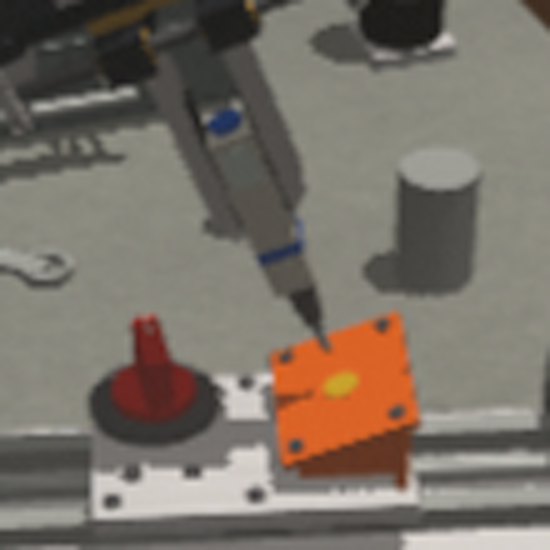

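Run:
```python
from h import *
c=dict(np.load('pics/w8.npz'));T=c['tool_from_camera'];K=c['mtx']
def atz(uv,z):
    d=T[:3,:3]@np.linalg.inv(K)@[*uv,1];o=T[:3,3];return 1e3*(o+d*(z-o[2])/d[2])
m=mask(c,(17,120,110),(35,255,255),(300,340,180,215));v,u=np.nonzero(m);print(u.min(),u.max(),v.min(),v.max(),len(u))
for z in (.122,.124): print(atz((u.min()-.5,198),z),atz((u.max()+.5,198),z),'top edge',atz((319,v.min()-.5),z),'-> centre x',atz((319,v.min()-.5),z)[0]-9)
```

```text
309 328 190 208 290
[  1.0864 -11.5469 122.    ] [  1.0962   6.4799 122.    ] top edge [  8.9758  -2.0843 122.    ] -> centre x -0.024210398416775192
[  0.5422 -11.6158 124.    ] [  0.5521   6.5379 124.    ] top edge [  8.4871  -2.0866 124.    ] -> centre x -0.5129087934775871
```

Run:
```python
import numpy as np
for n in ('wrist0','w1','w2','w3','w4','w5','w6','w7','w8'):
    c=np.load('pics/%s.npz'%n);T=c['tool_from_camera'];print(n,T[0],T[1],T[2,3])
```

```text
wrist0 [ 7.86432262e-04 -9.64959370e-01 -2.62398163e-01  7.82170262e-02] [9.99999199e-01 4.98621579e-04 1.16343066e-03 1.90620052e-03] -0.16168896139714833
w1 [ 7.86909153e-04 -9.64945983e-01 -2.62447386e-01  7.81143888e-02] [9.99999168e-01 4.91040917e-04 1.19292687e-03 1.99473515e-03] -0.16168248227929607
w2 [ 7.82057091e-04 -9.64961374e-01 -2.62390804e-01  7.82280253e-02] [9.99999204e-01 4.94786600e-04 1.16088867e-03 1.89533606e-03] -0.1616868794149482
w3 [ 7.84386594e-04 -9.65074730e-01 -2.61973568e-01  7.85887332e-02] [ 9.99999575e-01  8.83986955e-04 -2.62344067e-04 -1.47570958e-03] -0.16168620408880777
w4 [ 7.88716997e-04 -9.65099530e-01 -2.61882176e-01  7.89409657e-02] [ 9.99999681e-01  7.94519990e-04  8.37242037e-05 -7.28688958e-04] -0.16167271108368697
w5 [ 7.80206424e-04 -9.65101305e-01 -2.61875660e-01  7.89477538e-02] [ 9.99999689e-01  7.83671118e-04  9.12042081e-05 -7.26344061e-04] -0.16170049348598564
w6 [ 7.84881821e-04 -9.65100369e-01 -2.61879097e-01  7.89448697e-02] [ 9.99999685e-01  7.89319076e-04  8.82446994e-05 -7.27384644e-04] -0.16168856416995234
w7 [ 3.90195051e-04 -9.65116610e-01 -2.61820124e-01  7.84515387e-02] [ 9.99999758e-01  5.27295858e-04 -4.53391558e-04 -1.74482952e-03] -0.16228867892895055
w8 [ 3.84230728e-04 -9.65116190e-01 -2.61821682e-01  7.84422046e-02] [ 9.99999756e-01  5.23482545e-04 -4.62111634e-04 -1.75539651e-03] -0.16229156172637693
```

```bash
python3 -m handwheel '0 -0.0014 0.014 0 0 0 225;0 -0.0014 0.026 0 0 0 225;0 -0.0014 0.032 0 0 0 225;0 -0.0014 0.032 0 0 0 225;0 -0.0014 0.032 0 0 0 225;0 -0.0014 0.032 0 0 0 225'
python3 - <<'E'
from h import *
R,n=face();
F=[]
for i in range(8):
    c=camera('side');F.append(np.array(get_state()['contact_force'])@n)
print('Fn',np.round(F,2),np.mean(F))
go(SPOT+n*.102,R);c=snap('wrist','w9');snap('side','s9')
a=cv2.resize(c['frame'][140:260,260:380],None,fx=3.2,fy=4,interpolation=2)
d=dict(np.load('pics/s9.npz'));b=cv2.resize(d['frame'][120:200,290:370],None,fx=5,fy=6,interpolation=2)
cv2.imwrite('pics/z9.png',np.hstack([a,b])[:,:,::-1])
E
```

```text
time_s: 12.8
ee_pos: [0.5917, 0.1044, 0.1826]
tool_rot: [0.782, 0.599, 0.107, 0.138]
contact_force: [0.7, -0.3, -1.2]
gripper_width: 0.0216
Fn [-2.26 -2.09 -1.42 -1.7  -0.64 -1.83 -1.18 -1.17] -1.5380392405650078
t 13.2 pos [0.5916 0.1044 0.1825] F [ 1.0185 -0.2701 -0.8643] w 0.021777052046706644 q6 0.447147176026903
ROW [-0.0024 -0.0007  0.0096] [ 0.0005 -0.0001 -0.0005] mm [-1.1835 -0.3614  4.7781] deg [ 0.0965 -0.01   -0.0989] rows>= 0.09871575035381182 0.016125021656972854
```

View pics/z9.png

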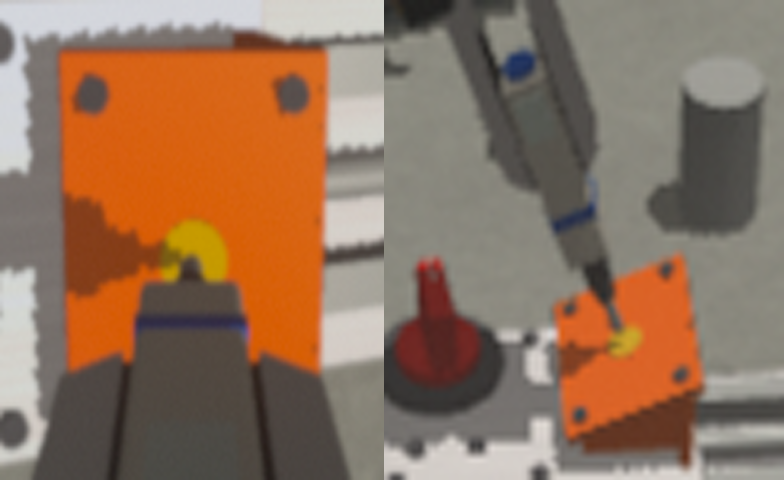

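```bash
python3 -m handwheel '0 0.002 0.004 0 0 0 225;0 0.002 0.007 0 0 0 225;0 0.002 0.01 0 0 0 225;0 0.002 0.013 0 0 0 225;0 0.002 0.016 0 0 0 225;0 0.002 0.016 0 0 0 225;0 0.002 0.016 0 0 0 225'
cat > chk.py <<'E'
from h import *
import sys
R,n=face();F=[];p=[];M=[]
for i in range(8):
    c=camera('side');s=get_state();F.append(np.array(s['contact_force']));p.append(s['ee_pos']);M.append(s['moment'])
F=np.array(F);print('Fn',F@n,'mean',F.mean(0)@n,'minus base',F.mean(0)@n+1.54,'tool F',R.inv().apply(F.mean(0)))
print('dist to spot along n mm',1e3*((np.mean(p,0)-SPOT)@n), 'M',np.mean(M,0))
go(SPOT+n*.102,R);k=sys.argv[1];c=snap('wrist','w'+k);snap('side','s'+k)
a=cv2.resize(c['frame'][140:260,260:380],None,fx=3.2,fy=4,interpolation=2)
d=dict(np.load('pics/s%s.npz'%k));b=cv2.resize(d['frame'][120:200,290:370],None,fx=5,fy=6,interpolation=2)
cv2.imwrite('pics/z%s.png'%k,np.hstack([a,b])[:,:,::-1])
E
python3 chk.py 10
```

```text
time_s: 14.0
ee_pos: [0.595, 0.1034, 0.1754]
tool_rot: [0.782, 0.599, 0.106, 0.138]
contact_force: [-0.5, -0.1, 0.2]
gripper_width: 0.0219
Fn [ 0.9377  0.8728 -0.1432  0.6573  1.3147  0.7227  0.6195  1.0399] mean 0.752685373333251 minus base 2.292685373333251 tool F [-0.2986 -1.0111 -0.7527]
dist to spot along n mm 98.82260402501744 M [-0.0243  0.5497 -0.0473]
t 14.4 pos [0.5951 0.1034 0.1753] F [-2.0484  0.128   0.3744] w 0.02172322142976772 q6 0.446233937656222
ROW [-0.0023 -0.0026 -0.0065] [ 0.0005 -0.     -0.0005] mm [-1.1553 -1.3234 -3.2492] deg [ 0.0913 -0.0063 -0.0981] rows>= 0.07387384006681955 0.01561977628291502
```

View pics/z10.png

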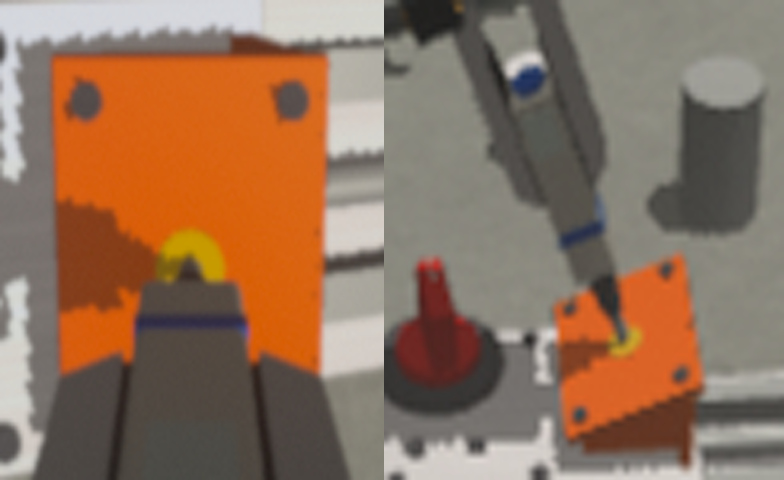

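```bash
python3 -m handwheel '0 0 0.002 0 0 0 225;0 0 0.004 0 0 0 225;0 0 0.006 0 0 0 225;0 0 0.008 0 0 0 225;0 0 0.0085 0 0 0 225;0 0 0.0085 0 0 0 225;0 0 0.0085 0 0 0 225;0 0 0.0085 0 0 0 225'
python3 chk.py 11
```

```text
time_s: 15.3
ee_pos: [0.5965, 0.1031, 0.1713]
tool_rot: [0.782, 0.599, 0.106, 0.138]
contact_force: [-1.5, -0.3, 1.9]
gripper_width: 0.0218
Fn [2.1196 2.419  2.4514 2.8816 3.0488 2.1138 2.2241 2.9903] mean 2.5310761771907204 minus base 4.0710761771907205 tool F [-0.6648 -1.5224 -2.5311]
dist to spot along n mm 94.49710569316932 M [-0.0714  0.6645 -0.0622]
t 15.7 pos [0.5966 0.1031 0.1713] F [-1.9278 -0.8116  2.5809] w 0.022071141640955784 q6 0.44625109564425613
ROW [-0.0024 -0.0028 -0.0151] [ 0.0005 -0.     -0.0005] mm [-1.1881 -1.3767 -7.5267] deg [ 0.0965 -0.0089 -0.0974] rows>= 0.1548659824039796 0.015997057355074847
```

View pics/z11.png

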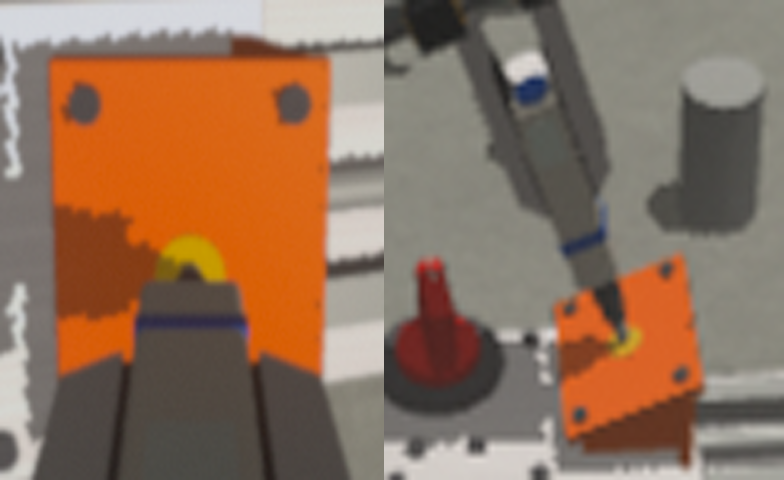

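```bash
python3 -c "
from station import close_job,get_state
print(close_job());s=get_state();print(s['time_s'],s['contact_force'],s['gripper_width'])"
```

```text
the job is handed in; nothing more can be done
None
the job is handed in; nothing more can be done
```

I locked the carriage, then put the probe on the yellow spot and handed the job in at about 15.8 s. The gripper was still holding the probe on the spot.

- **Clamp knob:** I turned it clockwise until the torque levelled off at about 0.5 N m. The wrist camera then showed the bar 76.9° from where it started, which is about 1.40 rad, the hard stop. The knob centre had moved less than 1 mm.
- **Carriage:** The bracket stayed at the same place in the side view while I pressed.
- **Probe:** I lifted it straight out of the stand and tilted it 20° to match the face. The measured orientation was within about 0.2° of the target.
- **Press:** The push along the probe was about 4.1 N, averaged over 8 noisy readings. The tip went in about 7 mm of its 14 mm. The force and the distance travelled agree.
- **Tip position:** The side and wrist views both show the tip within about 1 mm of the spot's centre.

**Disagreements:**
- The top camera put the spot about 4 mm to one side of where the wrist and side cameras and the knob position put it, so I followed those.
- The reported mounting of the wrist camera changed by up to 4 mm between poses, so I centred the tip by comparing it with the spot in the same picture.
- One fit of the face from depth came out 4.6° off square. A second fit on cleaner points was within about 1°, so I kept the 20° tilt.
- At the end there was a small sideways force of 1 to 1.5 N along the slope.

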